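# Shim the rocking balance

### The job

The precision balance rocks because its front right levelling foot is seized short and hangs clear of the bench. Push the orange wedge along the bench, thin edge first, under that foot with a fingertip until it is snug and the foot stands on it with the balance still level, then press down on the front right corner of the housing, right above that foot, firmly with a fingertip to prove that it no longer rocks, and leave everything there. Do not pick up the wedge or shove the balance, keep off the weighing pan, and leave the vial, brass weight and hex key where they are.

Things in the scene. Friction and masses are not known exactly. Their poses are not given: they have to be found in the camera images.
- balance: White and grey precision balance, 2.4 kg, standing loose. Housing 200 mm (x) by 220 mm (y), underside 20 mm, flat top 54 mm above the bench. Origin on the bench under its centre; x points to its back, y to its left, z up (vertical when level). Four round feet at x = +-78, y = +-88 mm; three stand on the bench, the front right one (x = -78, y = -88 mm) hangs clear.
- pan: Round steel weighing pan of the balance, 104 mm diameter, origin at the centre of its underside, 18 mm behind the housing's centre and level with the housing top; 7.5 mm high. Not to be touched.
- foot_under (a point): Centre of the underside of the short front right foot, a flat grey rubber disc of 22 mm diameter, jammed in its thread. Its height is the gap, 4.5 to 7.5 mm, different each time. Once the foot bears on the wedge, a push of 4 to 8 N on the heel is snug; from about 15 to 25 N the whole balance slides away over the bench.
- corner (a point): Point on the flat top of the housing, 54 mm above the bench, straight above the short foot and 22 mm from the front and right edges; the place to press, with at least 3 N. About 2 N here rocks the balance while it is not shimmed.
- wedge: Orange plastic levelling wedge, 45 g, flat and loose in front of the short foot, 44 mm wide (y). Origin on the bench, 50 mm from the thin edge; x points to the thin edge, y to its left. 1.5 mm thick at x = +50 mm, rising evenly to 14 mm at x = -50 mm, where a heel block 18 mm high ends in a flat rear face at x = -54 mm. Slides under less than 1 N and stays where left, also under load.
- wedge_heel (a point): Centre of the heel's flat rear face, 9 mm above the bench; the place to push. The face is 44 mm wide and 18 mm high.
- check_weight: Brass 100 g weight with knob, 23 mm diameter, 38 mm high, standing in front of the balance; origin at the centre of its underside. Bystander.
- vial: Sample vial with black cap, 22 mm diameter, 50 mm high, standing in front of the balance; origin at the centre of its underside. Bystander.
- hex_key: Dark hex key, 31 x 84 x 6 mm, lying flat to the right of the wedge, long arm along its y; origin at its centre on the bench. Bystander.
There are look-alikes about, which are no part of the job. Several things have the shape of the wedge; the one meant has the colours described above.

How it is judged:
By the outcome, as a careful person would: the job done as asked, in the order asked, and still so for the second after the job is handed in, with the robot touching nothing.
It also fails if it takes over 51 s, if anything falls off the work surface, if the arm or the gripper's body presses on something with over 40 N, if the wrist force passes 120 N, or if a joint passes its speed limit or range.

### The arm

A 7-joint arm with a two-finger parallel gripper is mounted at the origin on a cart in front of the work surface, level with it; the furniture and walls round the work are solid. World frame = base frame: x ahead of the robot, y to its left, z up, the work surface at z = 0. Lengths are in m, angles in rad, forces in N, time in s.
With the tool pointing down it reaches from about 0.35 to 0.9 m from the base axis. Payload 7.2 kg.
Tool frame: the origin (TCP) lies at the very end of the fingers, on their centre line; the grasp point (between the pads) lies 19 mm behind it; z points along the fingers, y is the line along which they close (so a half turn about z gives the same grasp; the last joint's range is limited). The gripper opens to 88 mm and grips with 3 to 60 N. Pads are 20 mm wide; open, the fingers measure 115 mm over their backs; the gripper's body (75 mm by 178 mm) begins 61 mm behind the grasp point.
Start: joints at [1.062, 0.411, -0.013, 1.596, 0.006, 1.134, -0.082], TCP at [0.267, -0.565, 0.223] pointing down, gripper open.
Joint ranges: [-2.95, 2.95], [-0.29, 1.99], [-1.47, 1.44], [0.14, 2.54], [-1.03, 4.17], [0.13, 1.85], [-2.86, 2.86]. Speed limits (rad/s): [2.39, 2.39, 3.01, 3.01, 3.14, 3.14, 3.14].

### API

Orientations are given as a 3x3 rotation matrix whose columns are the frame's x, y, z axes.
In Python, from cell import * gives the robot as it stands.
- The arm moves only by the shell command python3 -m jog 'ROWS' [FORCE]. ROWS is JSON, a list of rows, each a list of 5 numbers: the finger opening in m, from 0 to 0.0878, then the shift along the tool's x, y, z in m, then the turn about the tool's z in rad. In form: [[fingers, x, y, z, roll], ...]. A call has 1 to 8 rows; each row is the pose to reach, as a shift and turn from the pose commanded when the call began, along the tool's axes at that moment; what a row does not reach only later rows make up. A row lasts 1/10 s, in which the tool goes at most 50 mm and 8.59 degrees, less where a joint would pass 70% of its speed; a pose out of reach is approached as far as the arm can. A call with a gripper value outside its range is refused whole. The fingers move at their own pace and stop on an object; FORCE is the grip in N (left out, the last holds). Time passes only in rows, so rows that repeat a pose let the fingers close. It gives the time, the measured TCP pose, the force, the opening and the grip force at its end, in the units of the state.
- sense(): the state, without advancing time (a new reading comes with each control period).
- get_image(name): name is "side" or "top" or "wrist"; returns the picture (384x512x3 uint8, red, green, blue); there is no depth.
- camera_model(name): a dict with "fovy" (degrees; the focal length in pixels is half the picture's height over the tangent of half this angle, whatever the lens; pixels are square), "cx", "cy" (the principal point, pixels), "k1" (the pictures are not rectified: a ray, as slopes to the right and down, at radius r is drawn at 1 + k1 r^2 times it, then the intrinsics apply), "R" (3x3) and "t" (3): a world point X has camera coordinates R X + t. Camera axes: x right, y down, z forward; pixel columns grow to the right and rows downward; lengths in m; the calibration is good to about 2 mm. A picture is of the moment at which its call begins: read the wrist's pose just before it. camera_model takes no time and is no camera call; for the wrist camera it gives the pose at the moment of the call.
- job_done(): hands the job in; it is judged then, once.
Trained networks look in the newest picture that a camera, given by its name, has taken for a name from the list of things; names that differ only in an ending like _2 or _b are one class to them, and where a whole thing is asked for, a point or a joint stands for the part that bears it (a point fixed in the world has none). Each returns a list of dicts, best first, with "score" (0 to 1); they miss things now and then, are a little off and sometimes report something else, mostly with a low value. They report only what shows in the picture. A call takes as long as a camera call. They do not tell look-alikes from the thing itself.
- regions_of(name, camera): "mask" (384x512 bool, what is visible of it) and "location" ([column, row] in pixels, amid what is visible of it).
- landmark_of(name, camera): "location" ([column, row] in pixels: a listed point, or the origin of a listed thing).
The state is a dict: "time_s": time; "joints": joint angles; "joint_vel": joint speeds; "tau": joint torques, N m; "position": TCP position; "eef_rot": TCP orientation; "contact_force": force on the tool from outside, world axes, zero at the start; "moment": the same for the moment, N m; "opening": finger opening in m; "gripper_force": force on a finger pad.
Only numpy, scipy, OpenCV 4.12 (cv2) and the standard library are available. Lean on these libraries where they do the work, as an engineer would, in place of code of your own. Each camera call takes 0.05 s, during which the arm holds its last target. There are 200 camera calls.

## Working session

There is one attempt and no reset: what is moved stays moved. The work goes in short steps, Python scripts to look and compute and a shell command to move; the robot and the scene stay as the last step left them, time stands still between calls to the robot, and variables do not carry over. Pictures are saved under pics/ and viewed, at most 10 in all, crops included, and the job is handed in when it is done.

```bash
mkdir -p pics
cat > h.py <<'E'
from cell import *
import numpy as np, cv2
def ray(cam,px,m=None):
    m=m or camera_model(cam); f=192/np.tan(np.radians(m["fovy"])/2)
    d=np.array([(px[0]-m["cx"])/f,(px[1]-m["cy"])/f]); u=d.copy()
    for _ in range(20): u=d/(1+m["k1"]*(u@u))
    R=np.array(m["R"]);t=np.array(m["t"])
    return -R.T@t, R.T@np.r_[u,1]
def onz(cam,px,z,m=None):
    c,d=ray(cam,px,m); return c+d*(z-c[2])/d[2]
def proj(cam,X,m=None):
    m=m or camera_model(cam); f=192/np.tan(np.radians(m["fovy"])/2)
    p=np.array(m["R"])@X+np.array(m["t"]);u=p[:2]/p[2];u=u*(1+m["k1"]*(u@u));return u*f+[m["cx"],m["cy"]]
def save(cam,n):
    im=get_image(cam); cv2.imwrite(f"pics/{n}.png",np.ascontiguousarray(im[:,:,::-1])); return im
E
python3 - <<'E'
from h import *
a=save("top","top0");b=save("side","side0")
cv2.imwrite("pics/both0.png",np.hstack([cv2.resize(x,(400,300)) for x in (a,b)])[:,:,::-1])
Z={"wedge":0,"wedge_heel":.009,"foot_under":.006,"corner":.054,"balance":0,"pan":.054,"check_weight":0,"vial":0,"hex_key":0}
for c in ("top","side"):
  for n,z in Z.items():
    print(c,n,[(round(r["score"],2),np.round(r["location"]).tolist(),onz(c,r["location"],z).round(4)[:2].tolist()) for r in landmark_of(n,c)[:4]])
  print(np.round(ray(c,(256,192)),3).tolist())
s=sense();print(s["position"],s["eef_rot"],s["time_s"],s["opening"])
E
```

```text
top wedge [(0.88, [309.0, 244.0], [0.439, -0.0439]), (0.74, [364.0, 194.0], [0.5757, -0.1982]), (0.6, [212.0, 219.0], [0.5084, 0.2219])]
top wedge_heel [(0.89, [302.0, 261.0], [0.3927, -0.0228]), (0.63, [209.0, 241.0], [0.449, 0.2307]), (0.57, [340.0, 192.0], [0.5822, -0.1291])]
top foot_under [(0.56, [212.0, 224.0], [0.4937, 0.2213])]
top corner [(0.98, [215.0, 183.0], [0.6033, 0.2097])]
top balance [(0.62, [181.0, 156.0], [0.6839, 0.3083])]
top pan [(0.69, [164.0, 207.0], [0.5413, 0.3449])]
top check_weight [(0.62, [260.0, 226.0], [0.4883, 0.0925]), (0.58, [162.0, 206.0], [0.5435, 0.3603])]
top vial [(0.49, [185.0, 215.0], [0.5209, 0.2982])]
top hex_key [(0.37, [259.0, 229.0], [0.4817, 0.095])]
[[0.513, 0.122, 1.123], [0.062, -0.017, -0.998]]
side wedge [(0.66, [307.0, 204.0], [0.4506, -0.0402]), (0.63, [253.0, 251.0], [0.5012, 0.2166]), (0.62, [284.0, 171.0], [0.5806, -0.2001])]
side wedge_heel [(0.93, [323.0, 210.0], [0.3982, -0.0174]), (0.79, [280.0, 180.0], [0.5627, -0.1216]), (0.72, [271.0, 255.0], [0.4519, 0.2211])]
side foot_under []
side corner [(0.58, [214.0, 223.0], [0.5992, 0.2253])]
side balance [(0.9, [168.0, 253.0], [0.674, 0.3138]), (0.34, [275.0, 227.0], [0.4893, 0.1019])]
side pan [(0.95, [158.0, 229.0], [0.7041, 0.3043])]
side check_weight [(0.59, [205.0, 284.0], [0.5449, 0.3641])]
side vial [(0.78, [232.0, 274.0], [0.5089, 0.312])]
side hex_key []
[[0.201, 0.911, 0.608], [0.338, -0.792, -0.508]]
[ 0.26663354 -0.56526375  0.22266415] [[ 9.04412324e-01  4.26659521e-01 -2.68777764e-05]
 [ 4.26659521e-01 -9.04412324e-01 -3.08275307e-05]
 [-3.74614517e-05  1.64131394e-05 -9.99999999e-01]] 1.0 0.0877768636929076
```

View pics/top0.png

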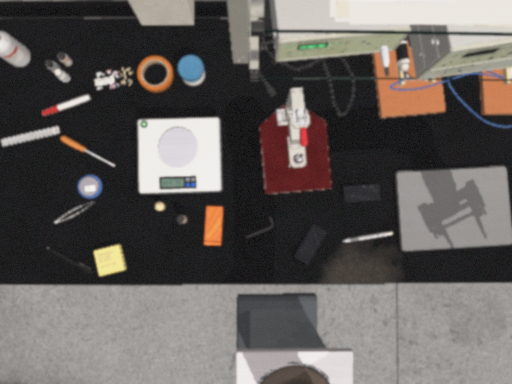

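View pics/side0.png

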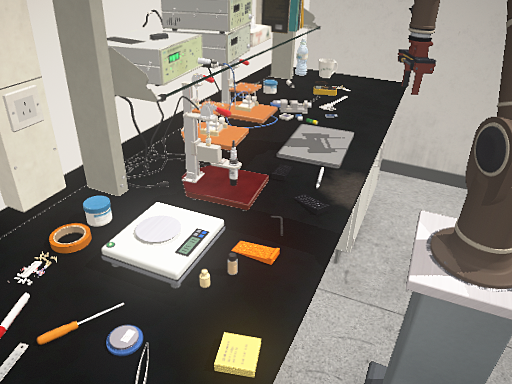

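The top view shows the orange wedge at (213,226), with its heel toward the robot. The balance is at (179,155), its front right corner at about (215,183). The vial is at (182,219) and the weight at (160,206). I'll move over with the fingers closed.

```bash
python3 -m jog '[[0,0.29,-0.265,0,0.44],[0,0.29,-0.265,0,0.44],[0,0.29,-0.265,0,0.44],[0,0.29,-0.265,0,0.44],[0,0.29,-0.265,0,0.44],[0,0.29,-0.265,0,0.44],[0,0.29,-0.265,0,0.44],[0,0.29,-0.265,0,0.44]]'
```

```text
time_s: 1.8
position: [0.4166, -0.1994, 0.2231]
eef_rot: [[1.0, 0.002, 0.001], [0.002, -1.0, -0.0], [0.001, 0.0, -1.0]]
contact_force: [0.9, -0.6, -0.1]
opening: 0.0275
gripper_force: 0.0
```

```bash
python3 -m jog '[[0,-0.02,-0.40,0,0],[0,-0.02,-0.40,0,0],[0,-0.02,-0.40,0,0],[0,-0.02,-0.40,0,0],[0,-0.02,-0.40,0,0],[0,-0.02,-0.40,0,0],[0,-0.02,-0.40,0,0],[0,-0.02,-0.40,0,0]]'
python3 -m jog '[[0,0,0,0,0],[0,0,0,0,0],[0,0,0,0,0]]'
python3 - <<'E'
from h import *
m=camera_model("wrist")
a=save("wrist","w1")
Z={"wedge":0,"wedge_heel":.009,"foot_under":.006,"corner":.054}
for n,z in Z.items():
    print(n,[(round(r["score"],2),np.round(r["location"]).tolist(),onz("wrist",r["location"],z,m).round(4)[:2].tolist()) for r in landmark_of(n,"wrist")[:4]])
hsv=cv2.cvtColor(a,cv2.COLOR_RGB2HSV)
k=cv2.inRange(hsv,(3,150,90),(18,255,255))
n,l,st,ce=cv2.connectedComponentsWithStats(k)
i=1+np.argmax(st[1:,4]);print(st[i],ce[i])
c=cv2.findContours((l==i).astype(np.uint8),0,2)[0][0]
p=cv2.approxPolyDP(c,4,True)[:,0];print([(q.tolist(),onz("wrist",q,0,m).round(4)[:2].tolist()) for q in p])
print(np.round(ray("wrist",(256,192),m),3).tolist(),sense()["contact_force"])
E
```

```text
time_s: 2.6
position: [0.3953, 0.1995, 0.2231]
eef_rot: [[1.0, 0.0, 0.001], [0.0, -1.0, 0.0], [0.001, -0.0, -1.0]]
contact_force: [1.2, -0.5, 0.2]
opening: 0.0003
gripper_force: 0.0
time_s: 2.9
position: [0.3957, 0.1963, 0.2225]
eef_rot: [[1.0, -0.001, -0.0], [-0.001, -1.0, -0.001], [-0.0, 0.001, -1.0]]
contact_force: [0.7, 0.4, 0.5]
opening: 0.0004
gripper_force: 0.0
wedge [(0.8, [228.0, 74.0], [0.4926, 0.2237]), (0.78, [464.0, 120.0], [0.4441, -0.0431])]
wedge_heel [(0.94, [228.0, 121.0], [0.4429, 0.2242]), (0.67, [436.0, 162.0], [0.3971, -0.0137])]
foot_under []
corner []
[ 203   18   64  116 5314] [232.82216786  73.77719232]
[([212, 18], [0.548, 0.2392]), ([204, 115], [0.4492, 0.2518]), ([208, 124], [0.4392, 0.2477]), ([227, 125], [0.438, 0.2263]), ([237, 133], [0.429, 0.2151]), ([262, 112], [0.4523, 0.1868]), ([261, 97], [0.4685, 0.188]), ([266, 94], [0.4716, 0.1825]), ([264, 73], [0.4936, 0.1849]), ([260, 75], [0.4915, 0.1892]), ([260, 64], [0.5028, 0.1892]), ([253, 63], [0.5038, 0.1968]), ([254, 22], [0.544, 0.1956])]
[[0.48, 0.197, 0.385], [-0.301, -0.008, -0.954]] [ 0.21785476 -0.32395412 -0.60411512]
```

View pics/w1.png

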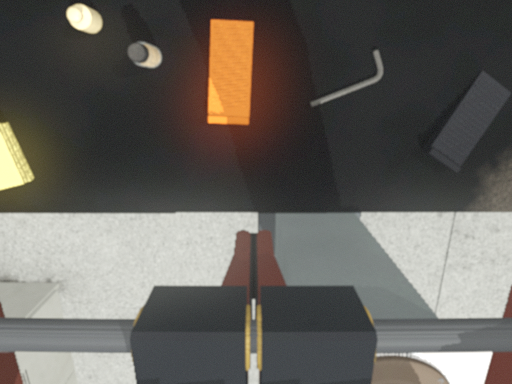

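The wedge spans (211,19) to (249,125), with its thin edge facing away from the robot. The vial and weight are to its left and the hex key to its right. I'll move forward to see the housing corner.

```bash
python3 -m jog '[[0,0.13,0,0,0],[0,0.13,0,0,0],[0,0.13,0,0,0],[0,0.13,0,0,0],[0,0.13,0,0,0],[0,0.13,0,0,0],[0,0.13,0,0,0]]'
python3 - <<'E'
from h import *
m=camera_model("wrist")
a=save("wrist","w2")
Z={"wedge":0,"wedge_heel":.009,"foot_under":.006,"corner":.054,"balance":0,"pan":.054,"vial":0}
for n,z in Z.items():
    print(n,[(round(r["score"],2),np.round(r["location"]).tolist(),onz("wrist",r["location"],z,m).round(4)[:2].tolist()) for r in landmark_of(n,"wrist")[:4]])
r=regions_of("balance","top");print(r[0]["score"])
t=get_image("top")
k=((t.min(2)>150)&r[0]["mask"]).astype(np.uint8)
b=cv2.boxPoints(cv2.minAreaRect(cv2.findContours(k,0,2)[0][0]));print([(q.round(1).tolist(),onz("top",q,.054).round(4)[:2].tolist()) for q in b])
import json;json.dump({x:np.array(m[x]).tolist() for x in m},open("m2.json","w"))
E
```

```text
time_s: 3.85
position: [0.5246, 0.1978, 0.223]
eef_rot: [[1.0, 0.002, 0.0], [0.002, -1.0, -0.0], [0.0, 0.0, -1.0]]
contact_force: [-0.1, 0.7, -0.1]
opening: 0.0009
gripper_force: 0.0
wedge [(0.91, [442.0, 229.0], [0.439, -0.0389]), (0.78, [236.0, 182.0], [0.4997, 0.2194])]
wedge_heel [(0.94, [419.0, 260.0], [0.4001, -0.0114]), (0.78, [229.0, 231.0], [0.4407, 0.2277])]
foot_under []
corner [(0.82, [233.0, 90.0], [0.605, 0.2177])]
balance [(0.71, [161.0, 175.0], [0.5088, 0.3079]), (0.64, [147.0, 12.0], [0.6828, 0.3083])]
pan [(0.56, [160.0, 175.0], [0.5227, 0.2929])]
vial [(0.89, [163.0, 177.0], [0.5061, 0.3056]), (0.64, [232.0, 184.0], [0.4977, 0.2242])]
0.65
[([136.8000030517578, 119.5999984741211], [0.7717, 0.4179]), ([217.89999389648438, 117.0], [0.7787, 0.2036]), ([220.3000030517578, 190.6999969482422], [0.5831, 0.1969]), ([139.1999969482422, 193.3000030517578], [0.5765, 0.4091])]
```

View pics/w2.png

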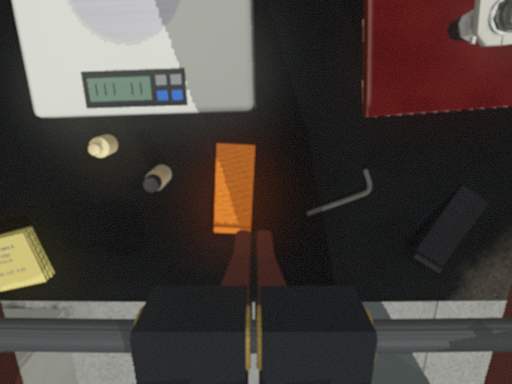

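The housing's front right corner shows at (254,111) and the wedge heel at (232,233). That puts the foot at about (0.604, 0.219) and the heel at (0.4405, 0.225). The wedge yaw is about -0.06, and the flat finger face will straighten it during the push.

```bash
python3 -m jog '[[0,-0.122,-0.026,0,0],[0,-0.122,-0.026,0,0],[0,-0.122,-0.026,0,0],[0,-0.122,-0.026,0.04,0],[0,-0.122,-0.026,0.08,0],[0,-0.122,-0.026,0.12,0],[0,-0.122,-0.026,0.16,0],[0,-0.122,-0.026,0.18,0]]'
python3 -m jog '[[0,0,0,0.015,0],[0,0,0,0.03,0],[0,0,0,0.037,0],[0,0,0,0.037,0]]'
python3 -m jog '[[0,0.008,0,0,0],[0,0.01,0,0,0],[0,0.012,0,0,0],[0,0.014,0,0,0],[0,0.016,0,0,0],[0,0.018,0,0,0],[0,0.02,0,0,0]]'
```

```text
time_s: 5.15
position: [0.4021, 0.2228, 0.0399]
eef_rot: [[1.0, 0.001, -0.003], [0.001, -1.0, -0.001], [-0.003, 0.001, -1.0]]
contact_force: [-0.7, -0.5, 0.6]
opening: 0.0006
gripper_force: 0.0
time_s: 5.55
position: [0.4031, 0.2235, 0.005]
eef_rot: [[1.0, 0.001, -0.001], [0.001, -1.0, -0.001], [-0.001, 0.001, -1.0]]
contact_force: [-0.7, 0.8, 0.8]
opening: 0.0005
gripper_force: 0.0
time_s: 6.25
position: [0.4237, 0.2236, 0.0057]
eef_rot: [[1.0, 0.001, 0.0], [0.001, -1.0, -0.0], [0.0, 0.0, -1.0]]
contact_force: [-0.2, -0.7, -0.5]
opening: 0.0007
gripper_force: 0.0
```

```bash
python3 -m jog '[[0,0.008,0,0,0],[0,0.016,0,0,0],[0,0.024,0,0,0],[0,0.032,0,0,0],[0,0.040,0,0,0],[0,0.048,0,0,0],[0,0.055,0,0,0],[0,0.06,0,0,0]]'
python3 - <<'E'
from h import *
m=camera_model("wrist")
a=save("wrist","w3")
s=save("side","s3")
cv2.imwrite("pics/c3.png",np.hstack([cv2.resize(a,(400,300)),cv2.resize(s[180:300,160:320],(400,300))])[:,:,::-1])
print(sense()["position"],sense()["contact_force"])
E
```

```text
time_s: 7.05
position: [0.4843, 0.2236, 0.0056]
eef_rot: [[1.0, 0.0, 0.0], [0.0, -1.0, 0.0], [0.0, -0.0, -1.0]]
contact_force: [-0.4, -0.5, 0.9]
opening: 0.0004
gripper_force: 0.4
[0.48435192 0.22364412 0.00558674] [-0.41506111 -0.29571758 -0.70260932]
```

View pics/c3.png

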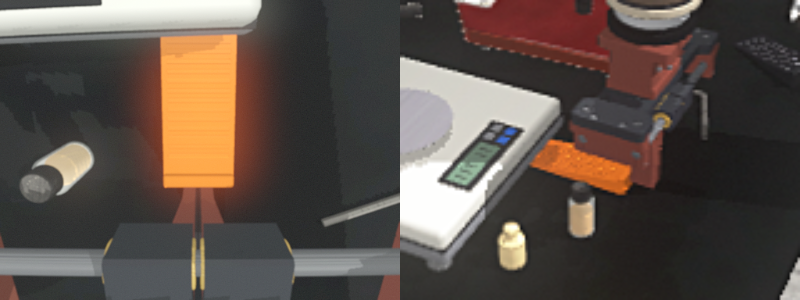

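The wedge is straight, with its thin edge already under the housing at about (200,36) and the fingers on its heel. I'll continue slowly until the force rises.

```bash
python3 -m jog '[[0,0.003,0,0,0],[0,0.006,0,0,0],[0,0.009,0,0,0],[0,0.011,0,0,0],[0,0.013,0,0,0],[0,0.015,0,0,0],[0,0.016,0,0,0]]'
python3 -m jog '[[0,0.001,0,0,0],[0,0.002,0,0,0],[0,0.003,0,0,0],[0,0.003,0,0,0]]'
python3 -m jog '[[0,0.001,0,0,0],[0,0.002,0,0,0],[0,0.003,0,0,0],[0,0.003,0,0,0]]'
```

```text
time_s: 7.85
position: [0.4997, 0.2237, 0.0057]
eef_rot: [[1.0, 0.001, 0.0], [0.001, -1.0, 0.0], [0.0, -0.0, -1.0]]
contact_force: [-1.0, -0.4, 0.7]
opening: 0.0004
gripper_force: 0.4
time_s: 8.25
position: [0.5028, 0.2237, 0.0056]
eef_rot: [[1.0, 0.001, 0.0], [0.001, -1.0, 0.0], [0.0, -0.0, -1.0]]
contact_force: [-0.4, -0.3, -0.7]
opening: 0.0003
gripper_force: 0.0
time_s: 8.65
position: [0.5058, 0.2237, 0.0056]
eef_rot: [[1.0, 0.001, 0.0], [0.001, -1.0, 0.0], [0.0, -0.0, -1.0]]
contact_force: [-0.2, 0.2, -1.1]
opening: 0.0005
gripper_force: 0.0
```

```bash
for i in 1; do :; done
python3 -m jog '[[0,0.001,0,0,0],[0,0.002,0,0,0],[0,0.002,0,0,0]]' | grep -E "pos|contact"
python3 -m jog '[[0,0.001,0,0,0],[0,0.002,0,0,0],[0,0.002,0,0,0]]' | grep -E "pos|contact"
```

```text
position: [0.5076, 0.2237, 0.0056]
contact_force: [0.5, -0.2, -0.3]
position: [0.5086, 0.2238, 0.0056]
contact_force: [-4.7, -1.1, 4.7]
```

```bash
python3 -m jog '[[0,0.001,0,0,0],[0,0.002,0,0,0],[0,0.002,0,0,0]]' | grep -E "pos|contact"
```

```text
position: [0.5093, 0.2238, 0.0055]
contact_force: [-9.6, -0.9, 6.8]
```

```bash
python3 -m jog '[[0,0,0,0,0],[0,0,0,0,0],[0,0,0,0,0]]' | grep -E "pos|contact"
python3 -m jog '[[0,-0.0008,0,0,0],[0,-0.0008,0,0,0],[0,-0.0008,0,0,0]]' | grep -E "pos|contact"
```

```text
position: [0.5093, 0.2238, 0.0055]
contact_force: [-8.8, -0.3, 7.5]
position: [0.5093, 0.2238, 0.0055]
contact_force: [-7.0, -0.3, 5.3]
```

```bash
python3 -m jog '[[0,-0.004,0,0,0],[0,-0.012,0,0,0],[0,-0.025,0,0,0],[0,-0.025,0,-0.04,0],[0,-0.025,0,-0.08,0],[0,-0.025,0,-0.12,0],[0,-0.025,0,-0.16,0],[0,-0.025,0,-0.17,0]]'
python3 - <<'E'
from h import *
m=camera_model("wrist")
a=save("wrist","w4")
print([(round(r["score"],2),onz("wrist",r["location"],.054,m).round(4)[:2]) for r in landmark_of("corner","wrist")[:3]])
t0=cv2.imread("pics/top0.png")[:,:,::-1];t=save("top","t4")
r=regions_of("balance","top")
for q,im in (("old",t0),("new",t)):
    k=cv2.cvtColor(np.ascontiguousarray(im),6)[115:198,132:226].astype(np.float32)
    if q=="old":k0=k
print(cv2.phaseCorrelate(k0[:72,:60],k[:72,:60]),r[0]["score"])
s=save("side","s4")
cv2.imwrite("pics/c4.png",np.hstack([cv2.resize(a,(400,300)),cv2.resize(s[180:300,160:320],(400,300))])[:,:,::-1])
E
```

```text
time_s: 10.95
position: [0.4869, 0.2249, 0.1799]
eef_rot: [[1.0, 0.001, 0.006], [0.001, -1.0, 0.002], [0.006, -0.002, -1.0]]
contact_force: [-0.0, -0.3, -0.0]
opening: 0.0007
gripper_force: 0.0
[(0.66, array([0.6047, 0.218 ]))]
((0.049392743934795647, -0.024139535884813768), 0.7912537490880048) 0.8
```

View pics/c4.png

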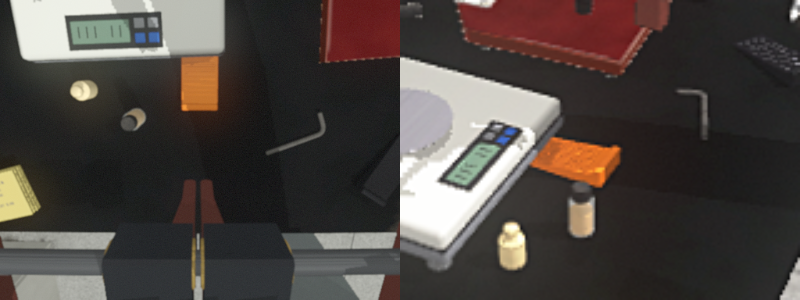

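The balance hasn't moved and the wedge sits straight under the corner. Next I'll go over the corner.

```bash
python3 -m jog '[[0,0.04,0.005,0,0],[0,0.08,0.005,0,0],[0,0.119,0.005,0,0],[0,0.119,0.005,0.04,0],[0,0.119,0.005,0.08,0],[0,0.119,0.005,0.095,0],[0,0.119,0.005,0.1,0],[0,0.119,0.005,0.1,0]]'
python3 -m jog '[[0,0,0,0,0]]'
```

```text
time_s: 12.0
position: [0.6044, 0.2191, 0.0753]
eef_rot: [[1.0, 0.001, -0.001], [0.001, -1.0, -0.0], [-0.001, 0.0, -1.0]]
contact_force: [0.2, -0.2, 1.1]
opening: 0.0008
gripper_force: 0.0
time_s: 12.1
position: [0.6055, 0.2194, 0.0773]
eef_rot: [[1.0, 0.001, 0.002], [0.001, -1.0, 0.001], [0.002, -0.001, -1.0]]
contact_force: [0.3, 0.0, 1.0]
opening: -0.0
gripper_force: 0.0
```

```bash
python3 -m jog '[[0,-0.001,0,0.006,0],[0,-0.001,0,0.012,0],[0,-0.001,0,0.017,0],[0,-0.001,0,0.019,0],[0,-0.001,0,0.020,0],[0,-0.001,0,0.021,0],[0,-0.001,0,0.021,0]]'
python3 -m jog '[[0,0,0,0.001,0],[0,0,0,0.002,0],[0,0,0,0.002,0]]'
```

```text
time_s: 12.8
position: [0.6038, 0.2188, 0.0547]
eef_rot: [[1.0, 0.001, 0.0], [0.001, -1.0, 0.0], [0.0, -0.0, -1.0]]
contact_force: [0.2, 0.2, -0.3]
opening: 0.0002
gripper_force: 0.0
time_s: 13.1
position: [0.6039, 0.2189, 0.0543]
eef_rot: [[1.0, 0.001, 0.001], [0.001, -1.0, -0.0], [0.001, 0.0, -1.0]]
contact_force: [-3.9, -3.0, 12.9]
opening: 0.0006
gripper_force: 6.2
```

13 N at z=54.3 mm with no give. I'll hold briefly, then lift clear.

```bash
python3 -m jog '[[0,0,0,0,0],[0,0,0,0,0],[0,0,0,0,0],[0,0,0,0,0],[0,0,0,0,0]]' | grep -E "pos|contact"
python3 -m jog '[[0,0,0,-0.002,0],[0,0,0,-0.006,0],[0,0,0,-0.03,0],[0,0,0,-0.07,0],[0,0,0,-0.11,0],[0,-0.05,0,-0.13,0],[0,-0.09,0,-0.13,0],[0,-0.1,0,-0.13,0]]'
python3 - <<'E'
from h import *
a=save("wrist","w5");s=save("side","s5");t=save("top","t5")
k=lambda n:cv2.imread(n,0)[115:187,132:192].astype(np.float32)
print(cv2.phaseCorrelate(k("pics/top0.png"),k("pics/t5.png")))
cv2.imwrite("pics/c5.png",np.hstack([cv2.resize(a,(400,300)),cv2.resize(s[180:300,160:320],(400,300))])[:,:,::-1])
E
```

```text
position: [0.6039, 0.2188, 0.0543]
contact_force: [-3.5, -2.5, 11.6]
time_s: 14.4
position: [0.4999, 0.2194, 0.1837]
eef_rot: [[1.0, 0.004, -0.0], [0.004, -1.0, -0.001], [-0.0, 0.001, -1.0]]
contact_force: [-0.2, -0.4, -1.0]
opening: 0.0006
gripper_force: 0.0
((-0.09842069821498711, 0.25163706401650643), 0.6743764691882663)
```

View pics/c5.png

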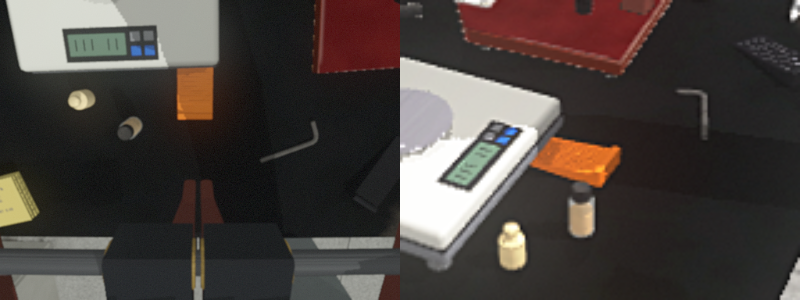

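The scene is unchanged: the wedge is under the corner and the bystanders are where they were. I'll hand it in.

```bash
python3 -c "
from h import *
k=lambda n:cv2.imread(n,0)[215:280,100:220].astype(np.float32)
print(cv2.phaseCorrelate(k('pics/s4.png'),k('pics/s5.png')))
print(job_done())"
```

```text
((0.04516278535989926, -0.014940965881443447), 0.9395398861832089)
the job is handed in; nothing more can be done
None
```

The orange wedge is snug under the front right foot (last push on the heel about 7 N, briefly 9.6 N). The corner then held about 12 N with no visible give, the balance, vial, weight and hex key look unmoved in the pictures, the robot is clear, and the job is handed in.

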